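# Lift a base plate with the blade, tip it into the fixture and clamp it

### The job

Take the lifter by its handle, slide its blade under the perforated base plate that lies against the bench stop, and lift the plate on the blade without touching the plate with the gripper. Tip it off the slanted blade, close over the fixture, so that it lies flat between the eccentric cam and the sprung side pad, and lay the lifter flat back on the bench. Then turn the cam's bar knob until the lobe presses the plate firmly against the pad and pushes the pad in, leave it so, and leave the bin, screwdriver and model where they are.

Things in the scene. Friction and masses are not known exactly. Their poses are not given: they have to be found in the camera images.
- plate: Perforated steel base plate, 100 (its x) x 90 (y) x 8 mm, 0.18 kg. Origin: centre of underside. Underside bevelled all round: flat bottom 84 x 74 mm, edge rising to full size 5 mm up, then upright. Starts flat on the bench, +x edge 1 to 3 mm from the bench stop. Smooth: it begins to slide on a blade slanted 14 to 20 degrees.
- stop: Bench stop: aluminium strip fixed to the bench, 20 mm (x) by 160 mm (y), 18 mm high. The origin lies on the bench 50 mm to the -x side of the strip's middle, so its face towards the plate is at x = +40 mm. The plate lies on the -x side; the blade's open approach is from -x towards +x of this frame.
- lifter: Lifter: thin steel blade with a handle above its rear, 0.28 kg, flat on the bench, blade pointing away from the robot. Origin on the blade's underside, x to the nose, z up. Free blade from x = -3 to the nose at +100 mm, 75 mm wide (68 at the nose), 2.5 mm thick, tapering over the last 40 mm to 0.8 mm. A 36 mm wide tail runs back to x = -95 mm under the handle, so it rests flat.
- lifter_grip (a point): Centre of the lifter's handle: x = -48.5 mm of the lifter, 64 mm above its underside. The black bar runs along the lifter's x: 105 mm long, 20 mm wide, 24 mm tall (52 to 76 mm up); two uprights carry it, with 79 mm free between them. Axes as the lifter's.
- lifter_nose (a point): Middle of the blade's front edge on its underside. Axes as the lifter's.
- fixture: Clamping fixture fixed to the bench: slab 12 mm thick, x -85 to +85, y -125 to +80 mm. Origin: on the bench under the middle of the nest; x points away from the robot. On the slab: end stop at x 62 to 72 mm (12 mm high, y -38 to 38), sprung pad on the +y side, cam on the -y side; near end (-x) open.
- nest (a point): Middle of the nest, on the slab's top face, 12 mm above the fixture's origin; axes as the fixture's. The plate belongs here, flat, its 100 mm side along x, its centre within x -35 to +25 mm (touching the end stop gives +12), between cam and pad. With the cam as it starts the free room is y = -59 to +46 mm.
- cam (a joint): Angle of the eccentric cam about its upright axis at fixture x 0, y -76 mm; grows clockwise seen from above, 0 (lobe away from the nest) to 2.05 (end stop). Disc of radius 30 mm, 16 mm off-centre, 14 mm tall: reaches 30 - 16 cos(angle) mm towards the pad. Starts 0.4 to 0.65; touches a plate that lies on the pad at 1.7; at 2.05 pushes the pad in 5 mm. Stays where left (0.15 N m).
- cam_grip (a point): On the cam axis, at grip height, 56 mm above the bench: the black bar knob on top of the cam, 52 mm long, 14 mm wide, 36 mm tall (34.5 to 70.5 mm above the bench). This point turns with the cam: its x runs along the bar (at angle 0 parallel to fixture x), its z is up.
- pad (a joint): How far the sprung side pad is pushed in, towards fixture +y, 0 to 7 mm (m). The pad is a black block 60 mm (x) by 12 by 14 mm tall, at x = 0 of the fixture. It resists with 1.5 N plus 1.5 N per mm.
- bin: Bystander: empty blue open bin 90 x 120 mm, 55 mm high. Origin: centre of underside.
- driver: Bystander: screwdriver with a red handle, lying on the bench. Its x runs along it.
- model: Bystander: small vehicle model of perforated strip with four black wheels, about 90 x 85 mm, 80 mm high. Origin: on the bench below its middle.
Not all that is in view belongs to the job. What is shaped like the lifter but purple or yellow is not meant. There is more than one size of the plate; the one meant has the size given above.

How it is judged:
By the outcome, as a careful person would: the job done as asked, in the order asked, and still so for the second after the job is handed in, with the robot touching nothing.
It also fails if it takes over 69 s, if anything falls off the work surface, if the arm or the gripper's body presses on something with over 40 N, if the wrist force passes 120 N, or if a joint passes its speed limit or range.

### The arm

A 7-joint arm with a two-finger parallel gripper is mounted at the origin on the work surface. World frame = base frame: x ahead of the robot, y to its left, z up, the work surface at z = 0. Lengths are in m, angles in rad, forces in N, time in s.
With the tool pointing down it reaches from about 0.4 to 0.875 m from the base axis. Payload 19.3 kg.
Tool frame: the origin (TCP) lies midway between the tips of the shut fingers; the grasp point (between the pads) lies 19 mm behind it (bot.pinch_z is the distance from the TCP to the grasp point, in m); z points along the fingers, y is the direction in which the jaws open and shut (so a half turn about z gives the same grasp; the last joint's range is limited). The gripper opens to 85 mm and grips with 20 to 120 N. Pads are 22 mm wide; open, the fingers measure 114 mm over their backs; the gripper's body (76 mm by 85 mm) begins 54 mm behind the grasp point. The pads swing forward as they close: fully open they stand 13 mm farther back than shut.
Start: joints at [-1.339, 0.521, -0.036, 1.599, 0.021, 1.021, -0.113], TCP at [0.186, 0.597, 0.231] pointing down, gripper open.
Joint ranges: [-2.91, 2.91], [-0.3, 2.13], [-1.5, 1.42], [0.17, 2.43], [-1.26, 4.41], [0.16, 1.93], [-2.52, 2.52]. Speed limits (rad/s): [1.89, 1.89, 2.39, 2.39, 3.01, 3.01, 3.01].

### API

Orientations are given as [roll, pitch, yaw] about the fixed x, y, z axes, in that order (R = Rz(yaw) Ry(pitch) Rx(roll)).
In Python, from workcell import bot gives the robot as it stands. The module is installed in compiled form; this text tells all that it offers.
- The arm moves only by the tool move_arm, never from a script. Its argument "moves" is text: rows parted by semicolons, each of 4 numbers parted by spaces: the shift along the tool's x, y, z in mm, then the turn about the tool's z in rad. In form: dx dy dz yaw; .... A call has exactly 10 rows; each row is the pose to reach, as a shift and turn from the pose commanded when the call began, along the tool's axes at that moment; what a row does not reach only later rows make up. A row lasts 1/12 s, in which the tool goes at most 41.7 mm and 7.16 degrees, less where a joint would pass 70% of its speed; a pose out of reach is approached as far as the arm can. A call with a gripper value outside its range is refused whole. "grip" is the opening, from 0 (shut) to 1 (fully open), set as the call begins (left out, the last holds). The fingers move at their own pace and stop on an object; "grip_force" is the grip in N (left out, the last holds). Time passes only in rows, so rows that repeat a pose let the fingers close, or fill a call up. It gives the time, the measured TCP pose, the force and the opening at its end, in the units of the state.
- bot.observe(): the state, without advancing time (a new reading comes with each control period).
- bot.grab_frame(name): name is "side" or "top"; returns a dict with "frame" (400x640x3 uint8, red, green, blue), "z_map" (400x640 float32, m along the optical axis (not along the pixel's ray), 0 where there is no reading), "K" (3x3 intrinsics, pixels), "dist" ([k1, k2, p1, p2, k3] as OpenCV has them; the pictures are not rectified), "eye" and "attitude" of the camera in the world. Camera axes: x right, y up, looking along -z (the intrinsics and any distortion apply to the point x, -y, -z); pixel columns grow to the right and rows downward; lengths in m; the calibration is good to about 2 mm. A picture is of the moment at which its call begins.
- bot.job_done(): hands the job in, once; it reports no verdict.
Trained networks look in a picture, given as the dict that the camera call returned (one of the last four; its "shot" number tells which), for a name from the list of things; names that differ only in an ending like _2 or _b are one class to them, and where a whole thing is asked for, a point or a joint stands for the part that bears it (a point fixed in the world has none). Each returns a list of dicts, best first, with "conf" (0 to 1); they miss things now and then, are a little off and sometimes report something else, mostly with a low value. They report only what shows in the picture. A call takes as long as a camera call. They do not tell look-alikes from the thing itself.
- bot.search_frame(picture, label): "at" ([column, row] in pixels, amid what is visible of it).
- bot.pinpoint(picture, label): "at" ([column, row] in pixels: a listed point, or the origin of a listed thing).
The state is a dict: "clock": time; "qpos": joint angles; "qd": joint speeds; "joint_efforts": joint torques, N m; "position": TCP position; "tool_rot": TCP orientation; "force": force on the tool from outside, world axes, zero at the start; "moment": the same for the moment, N m; "grip_width": finger opening in m.
Only numpy, scipy, OpenCV 4.12 (cv2) and the standard library are available. Lean on these libraries where they do the work, as an engineer would, in place of code of your own. Each camera call takes 0.05 s, during which the arm holds its last target. There are 200 camera calls.

## Working session

There is one attempt and no reset: what is moved stays moved. The work goes in short steps, Python scripts to look and compute and a tool call to move; the robot and the scene stay as the last step left them, time stands still between calls to the robot, and variables do not carry over. Pictures are saved under pics/ and viewed, about 8 in all and at most 12, crops included, and the job is handed in when it is done.

Besides the shell and the picture viewer there is one more tool, called as name(argument=value, ...) on one line, values as JSON. move_arm: Moves the arm, as the interface text tells. Its arguments: {"type":"object","properties":{"moves":{"type":"string"},"grip":{"type":"number"},"grip_force":{"type":"number"}},"required":["moves"]}

```bash
mkdir -p pics
cat > h.py <<'E'
import numpy as np, cv2
from scipy.spatial.transform import Rotation as R
from workcell import bot
def att(f):
    a=np.array(f["attitude"],float)
    return a if a.shape==(3,3) else (R.from_euler('xyz',a).as_matrix() if a.size==3 else R.from_quat(a).as_matrix())
def ray(f,uv):
    p=cv2.undistortPoints(np.array([[uv]],float),np.array(f["K"]),np.array(f["dist"]))[0,0]
    return att(f)@np.array([p[0],-p[1],-1.0])
def at_z(f,uv,z):  # intersect pixel ray with world height z
    d=ray(f,uv); e=np.array(f["eye"]); return e+d*(z-e[2])/d[2]
def by_depth(f,uv):
    u,v=int(round(uv[0])),int(round(uv[1])); return np.array(f["eye"])+ray(f,uv)*f["z_map"][v,u]
def proj(f,P):
    c=att(f).T@(np.array(P,float)-np.array(f["eye"])); q=np.array([[c[0],-c[1],-c[2]]])
    return cv2.projectPoints(q,np.zeros(3),np.zeros(3),np.array(f["K"]),np.array(f["dist"]))[0][0,0]
def cloud(f):
    h,w=f["z_map"].shape; uu,vv=np.meshgrid(np.arange(w),np.arange(h))
    p=cv2.undistortPoints(np.stack([uu,vv],-1).reshape(-1,1,2).astype(float),np.array(f["K"]),np.array(f["dist"])).reshape(h,w,2)
    d=np.stack([p[...,0],-p[...,1],-np.ones((h,w))],-1)*f["z_map"][...,None]
    return d@att(f).T+np.array(f["eye"])
def save(f,n): cv2.imwrite("pics/"+n,cv2.cvtColor(f["frame"],cv2.COLOR_RGB2BGR))
E
python3 - <<'E'
from h import *
for n in("top","side"):
    f=bot.grab_frame(n); save(f,n+"0.png"); print(n,f["eye"],f["attitude"],f["shot"])
    for l in ["plate","stop","lifter","lifter_grip","lifter_nose","fixture","nest","cam_grip","bin","driver","model"]:
        r=bot.pinpoint(f,l)
        print(l,[( [round(x) for x in d["at"]],round(d["conf"],2),np.round(by_depth(f,d["at"]),3).tolist()) for d in r if 0<=d["at"][0]<640 and 0<=d["at"][1]<400][:4])
print(bot.observe())
E
```

```text
top [0.36940842 0.01437866 1.20151992] [ 0.10200536 -0.01499437 -1.57997211] 1
plate [([462, 160], 0.74, [0.618, -0.455, 0.008]), ([400, 161], 0.62, [0.616, -0.261, 0.006]), ([397, 156], 0.15, [0.629, -0.25, 0.009])]
stop [([399, 154], 0.68, [0.637, -0.256, 0.012]), ([301, 106], 0.38, [0.792, 0.046, 0.004])]
lifter [([416, 297], 0.94, [0.199, -0.296, 0.002]), ([226, 288], 0.73, [0.231, 0.274, -0.001]), ([320, 195], 0.69, [0.503, -0.008, 0.071])]
lifter_grip [([321, 208], 0.68, [0.464, -0.01, 0.078]), ([440, 312], 0.65, [0.166, -0.345, 0.079]), ([228, 310], 0.59, [0.181, 0.251, 0.083])]
lifter_nose [([314, 160], 0.69, [0.62, 0.008, -0.002]), ([394, 273], 0.64, [0.271, -0.231, 0.004]), ([225, 258], 0.55, [0.323, 0.278, 0.001])]
fixture [([242, 160], 0.65, [0.62, 0.23, 0.012]), ([402, 160], 0.34, [0.618, -0.266, 0.008])]
nest [([238, 157], 0.97, [0.63, 0.241, 0.011]), ([400, 162], 0.22, [0.611, -0.258, 0.01])]
cam_grip [([263, 155], 0.62, [0.624, 0.156, 0.063])]
bin [([301, 107], 0.69, [0.789, 0.045, 0.005])]
driver [([160, 188], 0.91, [0.534, 0.473, 0.025])]
model [([337, 106], 0.95, [
[... 1089 characters left out ...]
0.096, 0.028])]
{'clock': 1.2, 'qpos': array([-1.33921331,  0.52139723, -0.03630273,  1.5995234 ,  0.02119547,
        1.02108503, -0.11277353]), 'qd': array([ 0.00117394,  0.0002416 ,  0.00053211,  0.00070139, -0.00037718,
        0.00083007, -0.00132813]), 'joint_efforts': array([-6.07918428e-04, -9.26877666e+01,  1.97832786e+00, -3.70222986e+01,
        1.80281239e-02,  2.37553395e-03,  9.00013163e-06]), 'position': array([0.18578094, 0.59673301, 0.23128408]), 'tool_rot': array([-3.14156382e+00, -3.72228410e-06,  2.83979361e+00]), 'force': array([-0.52986704,  0.4412267 ,  0.32823447]), 'moment': array([ 9.24295988e-03,  7.86388016e-05, -7.06131886e-02]), 'grip_width': 0.0855043089236686}
```

```bash
ls pics
```

```text
side0.png
top0.png
```

```bash
python3 -c "
import cv2
a=cv2.imread('pics/top0.png');b=a[70:350,130:560]
cv2.imwrite('pics/t.png',cv2.resize(b,None,fx=1.85,fy=1.85,interpolation=cv2.INTER_CUBIC))"
```

```text
(no output)
```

View pics/t.png

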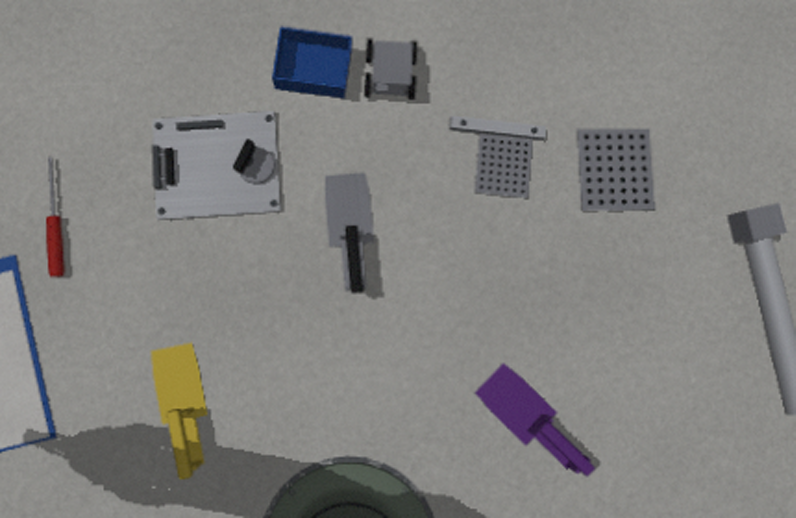

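View pics/side0.png

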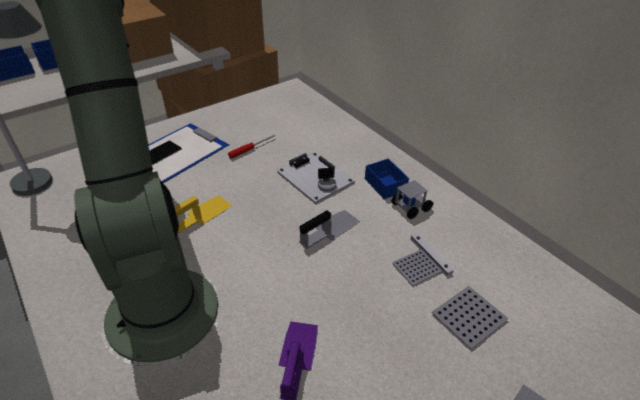

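```bash
cat >> h.py <<'E'
def rect(f,P,xr,yr,zr,mask=None,name=""):
    m=(P[...,0]>xr[0])&(P[...,0]<xr[1])&(P[...,1]>yr[0])&(P[...,1]<yr[1])&(P[...,2]>zr[0])&(P[...,2]<zr[1])&(f["z_map"]>0)
    if mask is not None: m&=mask
    q=P[m]
    if len(q)<5: print(name,"few",len(q)); return
    c,(w,h),a=cv2.minAreaRect((q[:,:2]*1000).astype(np.float32))
    if w<h: w,h,a=h,w,a+90
    a=(a+90)%180-90
    print(name,"n",len(q),"rect c",np.round(c,1),"dims",round(w,1),round(h,1),"long-axis deg",round(a,1),"mean",np.round(q.mean(0)*1000,1),"zmed",round(np.median(q[:,2])*1000,1))
    return q
E
python3 - <<'E'
from h import *
for n in("top","side"):
    f=bot.grab_frame(n); P=cloud(f); I=f["frame"].astype(int); g=I.sum(2)/3; sp=I.max(2)-I.min(2)
    print(n, f["K"][0], f["dist"])
    print("bench z", np.round([np.median(P[...,2][(abs(P[...,0]-x)<.02)&(abs(P[...,1]-y)<.02)]) for x,y in((.45,-.25),(.55,.08),(.4,.2))],4))
    rect(f,P,(.38,.56),(-.08,.06),(.062,.095),name="handle")
    rect(f,P,(.54,.70),(.1,.21),(.05,.09),name="knob")
    rect(f,P,(.54,.70),(.1,.21),(.021,.09),name="cam")
    rect(f,P,(.54,.70),(.27,.36),(.019,.05),name="pad")
    rect(f,P,(.66,.73),(.15,.32),(.018,.05),name="endstop")
    rect(f,P,(.5,.75),(.08,.38),(.0075,.1),name="fixture")
    rect(f,P,(.6,.70),(-.37,-.14),(.0135,.03),name="stop")
    rect(f,P,(.48,.70),(-.36,-.15),(.0045,.0125),name="plate")
    rect(f,P,(.38,.65),(-.09,.08),(-.01,.02),(g<150)&(sp<30),name="blade")
    print("gray bench",g[230:240,300:310].mean(), "blade", g[175,312],"plate",g[160:164,396:404].mean())
E
```

```text
top [394.35202335   0.         318.18260908] [-0.07366273  0.          0.          0.          0.        ]
bench z [-0.0005 -0.0004 -0.0006]
handle n 255 rect c [460.  -12.4] dims 104.2 19.9 long-axis deg 4.7 mean [459.8 -12.3  75. ] zmed 75.1
knob n 105 rect c [627.3 161.2] dims 51.8 14.4 long-axis deg -25.7 mean [626.2 160.5  67.4] zmed 69.2
cam n 350 rect c [638.2 173.5] dims 122.9 57.6 long-axis deg 55.2 mean [620.6 148.7  39.6] zmed 28.1
pad n 216 rect c [638.7 297.9] dims 113.2 42.0 long-axis deg -7.7 mean [622.  299.4  26.6] zmed 26.9
endstop n 94 rect c [690.3 249.1] dims 86.9 12.5 long-axis deg -87.5 mean [689.8 243.   23.4] zmed 23.3
fixture n 3589 rect c [634.6 224.3] dims 241.4 214.2 long-axis deg 86.8 mean [622.8 215.8  15.7] zmed 12.3
stop n 340 rect c [ 659.9 -252.9] dims 160.9 71.4 long-axis deg 83.8 mean [ 683.5 -256.7   17.7] zmed 17.5
plate n 908 rect c [ 588.9 -255.9] dims 212.2 205.5 long-axis deg -1.8 mean [ 618.4 -262.5    7.9] zmed 7.8
blade n 4535 rect c [515.   -5.7] dims 270.1 168.8 long-axis deg -0.1 mean [516.5  -4.2  -0. ] zmed -0.1
gray bench 135.696666
[... 493 characters left out ...]
 rect c [617.6 299.4] dims 152.6 45.2 long-axis deg -4.1 mean [619.3 298.4  27. ] zmed 27.3
endstop n 71 rect c [681.6 243.8] dims 136.8 42.4 long-axis deg 89.0 mean [687.6 241.7  24.1] zmed 24.1
fixture n 2111 rect c [625.8 207.5] dims 247.7 247.5 long-axis deg -0.0 mean [615.7 206.9  20. ] zmed 14.7
stop n 375 rect c [ 665.1 -253.5] dims 160.5 64.0 long-axis deg 80.1 mean [ 681.2 -259.7   18.7] zmed 18.7
plate n 1132 rect c [ 589.2 -254.9] dims 218.3 209.7 long-axis deg 0.0 mean [ 615.5 -263.8    8.5] zmed 8.7
blade n 1960 rect c [514.3  -4.6] dims 268.8 168.9 long-axis deg -0.1 mean [499.4  -7.    2.5] zmed 2.2
gray bench 51.05333333333333 blade 152.33333333333334 plate 148.16666666666666
```

move_arm(moves="-27 -30.5 0 -0.039; -54 -61 0 -0.078; -81 -91.5 0 -0.117; -108 -122 0 -0.156; -135 -152.5 0 -0.195; -162 -183 0 -0.233; -189 -213.5 0 -0.272; -216 -244 0 -0.311; -243 -274.5 0 -0.35; -270 -305 0 -0.389", grip=1)

```text
clock: 2.13
position: [0.3533, 0.2234, 0.2316]
tool_rot: [3.141, 0.001, -3.052]
force: [1.6, 0.0, 0.5]
grip_width: 0.0854
```

```bash
cat >> h.py <<'E'
def comp(f,P,seed,zr,r=.2,mask=None):
    m=(P[...,2]>zr[0])&(P[...,2]<zr[1])&(np.hypot(P[...,0]-seed[0],P[...,1]-seed[1])<r)
    if mask is not None: m&=mask
    n,l=cv2.connectedComponents(m.astype(np.uint8),connectivity=4)
    k=np.bincount(l[m]).argmax(); q=P[l==k]
    c,(w,h),a=cv2.minAreaRect((q[:,:2]*1000).astype(np.float32))
    if w<h: w,h,a=h,w,a+90
    return len(q),np.round(c,1),round(w,1),round(h,1),round((a+90)%180-90,1)
def go(target,yaw=None,s=None):
    "tool-axis shift (mm) and tool turn from the measured pose to a world TCP target"
    s=s or bot.observe(); Rm=R.from_euler('xyz',s["tool_rot"]).as_matrix()
    d=Rm.T@(np.array(target)-s["position"])*1000
    t=0 if yaw is None else -((yaw-s["tool_rot"][2]+np.pi)%(2*np.pi)-np.pi)
    return np.round(d,1),round(t,4)
E
python3 - <<'E'
from h import *
f=bot.grab_frame("top"); P=cloud(f)
print("stop",comp(f,P,(.655,-.255),(.0125,.03)))
print("plate",comp(f,P,(.60,-.26),(.004,.0115),.1))
print("fixt",comp(f,P,(.62,.21),(.0075,.03),.2))
print("knob",comp(f,P,(.627,.161),(.06,.09),.06))
print("pad",comp(f,P,(.62,.295),(.022,.035),.05))
print("endstop",comp(f,P,(.69,.24),(.0185,.035),.06))
print("disc",comp(f,P,(.62,.15),(.022,.035),.06))
s=bot.observe(); print(s["position"],s["tool_rot"][2],s["qpos"][6],go((.460,-.0123,.15),3.229))
E
```

```text
stop (354, array([ 684.6, -255.3]), 160.6, 22.5, 83.7)
plate (844, array([ 621.3, -265.1]), 107.7, 96.7, -4.4)
fixt (3404, array([624.4, 215.5]), 206.8, 171.5, -86.3)
knob (93, array([627.4, 161.2]), 51.6, 13.9, -26.8)
pad (180, array([618.9, 300.2]), 70.1, 33.3, 1.7)
endstop (89, array([690.7, 242.7]), 74.5, 11.9, -87.0)
disc (221, array([616.2, 139.5]), 58.9, 42.8, -30.4)
[0.35602845 0.21661988 0.23154244] -3.0540104204616276 0.9695328793349539 (array([ -83.5, -237. ,   82.1]), np.float64(0.0002))
```

move_arm(moves="-12 -34 12 0; -24 -68 24 0; -36 -102 36 0; -48 -136 48 0; -60 -170 60 0; -72 -204 70 0; -83.5 -237 80 0; -83.5 -237 82 0; -83.5 -237 110 0; -83.5 -237 140 0")

```text
clock: 3.02
position: [0.458, -0.004, 0.0915]
tool_rot: [3.142, 0.004, -3.056]
force: [1.1, 0.2, -2.0]
grip_width: 0.0855
```

Run:
```python
from h import *
print(bot.observe()["qpos"],go((.460,-.0123,.043),3.229))
```

```text
[-0.19489872  0.49420767  0.09548847  2.14993101 -0.09486562  0.49765881
  1.62884152] (array([-1.1, -8.4, 48.5]), np.float64(-0.0018))
```

move_arm(moves="-2.5 -8.6 0 0; -2.5 -8.6 12 0; -2.5 -8.6 24 0; -2.5 -8.6 36 0; -2.5 -8.6 48.5 0; -2.5 -8.6 48.5 0; -2.5 -8.6 48.5 0; -2.5 -8.6 48.5 0; -2.5 -8.6 48.5 0; -2.5 -8.6 48.5 0")

```text
clock: 3.85
position: [0.4604, -0.012, 0.0436]
tool_rot: [-3.142, 0.001, -3.054]
force: [-0.1, -0.7, -0.2]
grip_width: 0.0856
```

move_arm(moves="0 0 0 0; 0 0 0 0; 0 0 0 0; 0 0 0 0; 0 0 0 0; 0 0 0 0; 0 0 0 0; 0 0 0 0; 0 0 0 0; 0 0 0 0", grip=0, grip_force=110)

```text
clock: 4.68
position: [0.46, -0.0119, 0.043]
tool_rot: [3.142, 0.0, -3.054]
force: [-0.5, 0.8, 6.0]
grip_width: 0.0186
```

Run:
```python
from h import *
s=bot.observe(); print(s["position"],s["tool_rot"],s["force"],s["grip_width"])
f=bot.grab_frame("top"); P=cloud(f)
m=(P[...,2]>.0045)&(P[...,2]<.0105)&(abs(P[...,0]-.605)<.075)&(abs(P[...,1]+.262)<.055)
q=P[m][:,:2]; print(len(q))
# sweep yaw: robust extents in rotated frame
for d in (-8,-7,-6,-5,-4):
    c,s_=np.cos(np.radians(d)),np.sin(np.radians(d)); a=q@np.array([c,s_]); b=q@np.array([-s_,c])
    e=[np.percentile(a,.7),np.percentile(a,99.3),np.percentile(b,.7),np.percentile(b,99.3)]
    print(d,np.round(e,4),np.round([e[1]-e[0],e[3]-e[2]],4))
g=f["frame"]; cv2.imwrite("pics/p1.png",cv2.resize(cv2.cvtColor(g[130:200,370:440],cv2.COLOR_RGB2BGR),None,fx=6,fy=6,interpolation=cv2.INTER_CUBIC))
```

```text
[ 0.45998555 -0.01188949  0.04295436] [ 3.14157176e+00  4.06715891e-05 -3.05435334e+00] [-0.46337331  0.76574544  6.02131634] 0.018643651651225328
755
-8 [ 0.5754  0.7048 -0.2211 -0.1295] [0.1294 0.0916]
-7 [ 0.5727  0.7013 -0.2323 -0.1413] [0.1286 0.091 ]
-6 [ 0.5698  0.6978 -0.2432 -0.1528] [0.1281 0.0904]
-5 [ 0.5665  0.6943 -0.2544 -0.1639] [0.1278 0.0905]
-4 [ 0.5627  0.6903 -0.2658 -0.1749] [0.1277 0.0908]
```

Run:
```python
from h import *
for n in("top","side"):
    f=bot.grab_frame(n); P=cloud(f)
    d=np.radians(-6.); c,s=np.cos(d),np.sin(d); A=P[...,0]*c+P[...,1]*s; B=-P[...,0]*s+P[...,1]*c
    m=(abs(P[...,2]-.0075)<.0035)
    for B0 in(-.225,-.2,-.17):
        k=m&(abs(B-B0)<.012)&(A>.54)&(A<.70); print(n,B0,np.histogram(A[k],bins=np.arange(.56,.705,.005))[0])
    for A0 in (.61,.65,.68):
        k=m&(abs(A-A0)<.012)&(abs(B+.198)<.07); print(n,A0,np.histogram(B[k],bins=np.arange(-.265,-.13,.005))[0])
    k=(P[...,2]>.0125)&(P[...,2]<.03)&(abs(B+.18)<.09)&(abs(A-.705)<.02)
    for lo in(-.26,-.22,-.18,-.14): kk=k&(B>lo)&(B<lo+.04); print("stop a min/max",lo,np.round([A[kk].min(),A[kk].max(),np.median(A[kk])],4))
```

```text
top -0.225 [ 1  2  1  0  1  0  3  9 13 12  9 13 12 12  9  8 11 10  9 11 12 11 11  9
 10 10 10  1]
top -0.2 [ 1  0  0  0  0  0  3 11 11  9  9 11 10 14  7 12  9 13 10 11  9  9 10 10
 10  9  8  2]
top -0.17 [ 0  1  1  0  0  1  0 11 10  8 13  8  9 12 10  9 13  9 12  7  8 12  9 10
 14  9 11  2]
top 0.61 [ 1  0  0  0  9 12 11 11 12 10 12  8  9 12  9 11  9 11 11  6 10  9  2  0
  0  0]
top 0.65 [ 1  0  0  1  8 10 13  7 12 10 12 11 12 11  7 12 12  8 12  8  9 12  5  0
  0  1]
top 0.68 [ 0  1  0  0 11  7 12 13  5 11 12 11  7 11 13  4 14 10 10 11  9 13  5  0
  1  1]
stop a min/max -0.26 [0.6861 0.7186 0.7063]
stop a min/max -0.22 [0.6859 0.7184 0.7058]
stop a min/max -0.18 [0.6964 0.7187 0.7073]
stop a min/max -0.14 [0.6967 0.7181 0.7069]
side -0.225 [ 1  1  1  1  2  2  6 10  8 11 10 13  9 13  9  9  8 11 10  9  9  8 12  5
  8  7 10  8]
side -0.2 [ 2  0  1  0  0  3  3 10 12 10 10  8  9 12 10 14  9 10 10 13 10 11 11 10
  8  8 12 10]
side -0.17 [ 1  1  0  2  0  1  3  9 11  9 11  9 11  9 11  8 13  7 12 10  9  7  8 11
 12  8  7 11]
side 0.61 [ 2  1  0  0 11 10 13  9  9 11 11 12  9  9 11  8 13  8 10 10 11 10  3  0
  2  0]
side 0.65 [ 0  1  1  2 10  7 10 10 11  9  9  9 12 12  9 11  4 10 12 11 10  7  3  2
  1  1]
side 0.68 [ 0  1  0  2 12  9  8 10  6  9  7 10 10 10 11 11  9 11  6 13  8 10  6  2
  1  1]
stop a min/max -0.26 [0.6859 0.7164 0.7033]
stop a min/max -0.22 [0.6952 0.7176 0.7039]
stop a min/max -0.18 [0.6883 0.7198 0.7055]
stop a min/max -0.14 [0.6957 0.7208 0.7056]
```

View pics/p1.png

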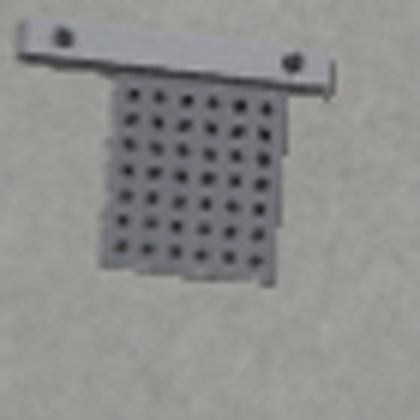

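move_arm(moves="0 0 -15 0; 0 0 -38 0; 9 -28 -40 0.024; 18 -56 -40 0.048; 27 -84 -40 0.072; 36 -112 -40 0.096; 45 -140 -40 0.12; 54 -168 -40 0.144; 63 -197 -40 0.168; 72.5 -225 -40 0.192")

```text
clock: 5.67
position: [0.4066, -0.2438, 0.0827]
tool_rot: [3.142, -0.0, 3.036]
force: [0.1, -0.0, -2.4]
grip_width: 0.0184
```

move_arm(moves="0 0 0 0; 0 0 0 0; 0 0 8 0; 0 0 16 0; 0 0 24 0; 0 0 30 0; 0 0 35 0; 0 0 35 0; 0 0 35 0; 0 0 35 0")

```text
clock: 6.5
position: [0.4074, -0.2424, 0.0479]
tool_rot: [-3.141, 0.0, 3.037]
force: [-0.1, 0.3, -3.4]
grip_width: 0.0183
```

```bash
cat >> h.py <<'E'
def ab(p,deg):
    d=np.radians(deg); c,s=np.cos(d),np.sin(d); return np.round([p[0]*c+p[1]*s,-p[0]*s+p[1]*c],4)
E
python3 - <<'E'
from h import *
s=bot.observe(); print(s["position"],s["tool_rot"],s["force"],s["grip_width"],ab(s["position"],-6),s["qpos"])
for n in("top","side"):
    f=bot.grab_frame(n); P=cloud(f); save(f,n+"1.png")
    for l in("lifter_nose","lifter_grip"): print(n,l,[(round(d["conf"],2),ab(by_depth(f,d["at"]),-6),ab(at_z(f,d["at"],.006 if l[-1]=='e' else .07),-6)) for d in bot.pinpoint(f,l)[:3]])
    d=np.radians(-6.);A=P[...,0]*np.cos(d)+P[...,1]*np.sin(d); B=-P[...,0]*np.sin(d)+P[...,1]*np.cos(d)
    for a in np.arange(.48,.60,.01):
        k=(abs(A-a)<.004)&(abs(B+.1985)<.03); print(round(a,3),round(np.median(P[...,2][k])*1000,1),end="; ")
    print()
E
python3 -c "
import cv2
a=cv2.imread('pics/side1.png');cv2.imwrite('pics/s1.png',cv2.resize(a[200:340,280:500],None,fx=3.5,fy=3.5,interpolation=cv2.INTER_CUBIC))"
```

```text
[ 0.40743926 -0.2423966   0.04792031] [-3.14149189e+00  1.19996350e-04  3.03686329e+00] [-0.11794466  0.2607179  -3.35444349] 0.018317050189424353 [ 0.4305 -0.1985] [ 0.34396632  0.59922145  0.08896665  2.12515777 -0.12258528  0.42171841
  1.99549301]
top lifter_nose [(0.75, array([0.2856, 0.3156]), array([0.2859, 0.3147])), (0.65, array([ 0.586 , -0.2038]), array([ 0.5852, -0.2028]))]
top lifter_grip [(0.94, array([0.152 , 0.2699]), array([0.1509, 0.271 ])), (0.58, array([ 0.4106, -0.1297]), array([ 0.4276, -0.1991])), (0.58, array([0.5946, 0.3022]), array([0.5839, 0.2905]))]
0.48 394.2; 0.49 8.2; 0.5 7.9; 0.51 7.1; 0.52 6.6; 0.53 6.9; 0.54 6.8; 0.55 6.3; 0.56 6.2; 0.57 5.1; 0.58 2.6; 0.59 0.3; 
side lifter_nose [(0.84, array([ 0.5731, -0.1991]), array([ 0.5743, -0.1979])), (0.77, array([0.2975, 0.3263]), array([0.2963, 0.322 ])), (0.58, array([ 0.4709, -0.2124]), array([ 0.4849, -0.1959]))]
side lifter_grip [(0.9, array([ 0.4163, -0.2187]), array([ 0.4383, -0.1899])), (0.85, array([ 0.1944, -0.314 ]), array([ 0.1962, -0.31  ])), (0.68, array([0.1558, 0.2718]), array([0.1532, 0.2556]))]
0.48 85.0; 0.49 12.0; 0.5 8.5; 0.51 9.1; 0.52 8.7; 0.53 8.6; 0.54 9.2; 0.55 8.8; 0.56 7.8; 0.57 7.8; 0.58 6.3; 0.59 1.7;
```

View pics/s1.png

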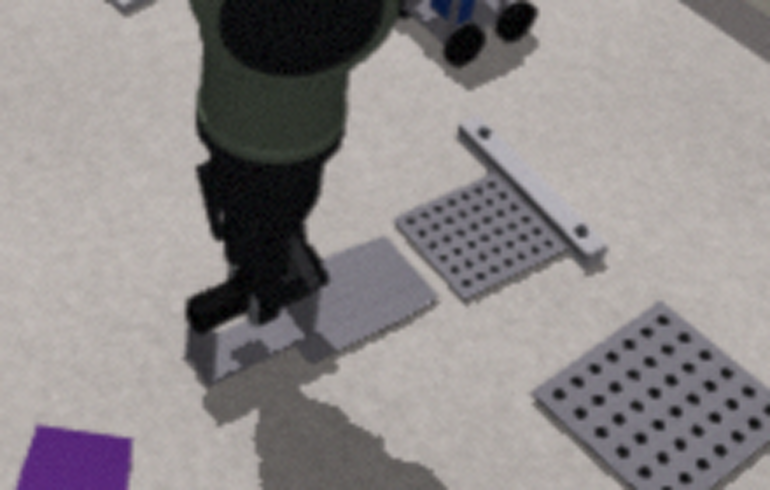

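move_arm(moves="0 0 3 0; 0 0 5.3 0; -5 0 5.3 0; -11 0 5.3 0; -17 0 5.3 0; -25 0 5.3 0; -33 0 5.3 0; -41 0 5.3 0; -49 0 5.3 0; -57 0 5.3 0")

```text
clock: 7.63
position: [0.463, -0.2487, 0.0429]
tool_rot: [-3.142, -0.002, 3.036]
force: [-13.9, 1.0, 22.5]
grip_width: 0.0186
```

move_arm(moves="-8 0 0 0; -16 0 0 0; -24 0 0 0; -31 0 0 0; -37 0 0 0; -42 0 0 0; -46 0 0 0; -50 0 0 0; -50 0 0 0; -50 0 0 0")

```text
clock: 8.47
position: [0.5136, -0.2541, 0.0429]
tool_rot: [-3.141, 0.0, 3.036]
force: [-5.0, 0.2, 15.0]
grip_width: 0.0186
```

```bash
cat >> h.py <<'E'
def grid(f,deg,bs,As,w=.006):
    P=cloud(f); d=np.radians(deg);A=P[...,0]*np.cos(d)+P[...,1]*np.sin(d); B=-P[...,0]*np.sin(d)+P[...,1]*np.cos(d)
    for b in bs:
        print("b",round(b,3),[ (round(float(np.median(P[...,2][k])*1000),1) if (k:=(abs(A-a)<w)&(abs(B-b)<w)&(f["z_map"]>0)).any() else None) for a in As])
E
python3 - <<'E'
from h import *
s=bot.observe(); print(s["position"],s["force"],s["moment"],s["grip_width"],ab(s["position"],-6))
f=bot.grab_frame("side"); save(f,"side2.png"); As=np.arange(.57,.73,.01); print(np.round(As,2)); grid(f,-6,np.arange(-.25,-.145,.0165),As)
E
```

```text
[ 0.51363769 -0.25411879  0.04293439] [-5.0241822   0.19282033 15.01985903] [-0.32309249  1.09352286 -0.07293456] 0.018567757278489853 [ 0.5374 -0.199 ]
[0.57 0.58 0.59 0.6  0.61 0.62 0.63 0.64 0.65 0.66 0.67 0.68 0.69 0.7
 0.71 0.72 0.73]
b -0.25 [1.6, 1.7, 0.3, -0.2, 0.9, 0.9, 1.8, 1.2, 0.4, 1.7, 1.2, 0.4, 1.8, 16.3, 19.1, 19.4, 1.4]
b -0.233 [5.0, 3.3, 2.2, 11.2, 11.7, 12.6, 12.7, 11.7, 10.7, 10.6, 10.6, 10.1, 10.4, 17.7, 19.4, 18.4, 1.7]
b -0.217 [2.9, 22.0, 4.0, 14.4, 13.6, 13.8, 12.7, 12.0, 11.7, 11.3, 11.0, 10.1, 10.3, 18.1, 18.9, 19.4, 2.2]
b -0.2 [4.6, 15.6, None, 14.1, 13.6, 13.5, 11.5, 11.7, 12.1, 10.8, 11.1, 10.0, 9.9, 17.2, 18.8, 18.8, 3.0]
b -0.184 [424.4, 413.2, 403.3, 390.4, None, 10.0, 13.3, 11.4, 12.4, 10.9, 10.7, 10.4, 9.2, 16.4, 19.1, 17.5, 2.6]
b -0.167 [439.8, 423.5, 413.1, None, None, None, 12.5, 12.8, 10.9, 12.2, 10.5, 10.5, 9.1, 15.8, 19.2, 19.2, 0.4]
b -0.151 [443.1, None, None, None, None, None, 13.3, 11.1, 11.1, 10.8, 10.2, 6.3, 9.3, 16.9, 19.8, 18.1, 2.8]
```

move_arm(moves="-3 0 0 0; -6 0 0 0; -6 0 -2 0; -6 0 -5 0; -6 0 -10 0; -6 0 -17 0; -6 0 -25 0; -6 0 -33 0; -6 0 -38 0; -6 0 -40 0", grip_force=120)

```text
clock: 9.35
position: [0.5202, -0.2544, 0.0838]
tool_rot: [-3.141, 0.002, 3.037]
force: [-0.0, -1.0, -4.0]
grip_width: 0.0183
```

```bash
python3 - <<'E'
from h import *
s=bot.observe(); print(s["position"],s["force"],s["moment"],s["grip_width"],ab(s["position"],-6))
f=bot.grab_frame("side"); save(f,"side3.png"); As=np.arange(.57,.73,.01); print(np.round(As,2)); grid(f,-6,np.arange(-.25,-.145,.0165),As)
E
python3 -c "
import cv2
a=cv2.imread('pics/side3.png');cv2.imwrite('pics/s3.png',cv2.resize(a[200:340,280:500],None,fx=3.5,fy=3.5,interpolation=cv2.INTER_CUBIC))"
```

```text
[ 0.52019461 -0.2544026   0.08377764] [-0.04189223 -1.03482779 -4.00256376] [-0.03834427  0.15463973 -0.04753286] 0.018318621379051495 [ 0.5439 -0.1986]
[0.57 0.58 0.59 0.6  0.61 0.62 0.63 0.64 0.65 0.66 0.67 0.68 0.69 0.7
 0.71 0.72 0.73]
b -0.25 [1.3, 1.0, 0.8, 2.4, 1.2, 2.2, 1.5, 1.8, 0.4, 0.9, 0.9, 0.2, 1.6, 14.9, 19.4, 18.8, 0.8]
b -0.233 [275.5, 4.3, 40.9, 47.8, 3.1, 7.1, 49.7, 3.8, 5.3, 5.5, 47.6, 5.6, 18.9, 15.0, 19.1, 18.1, 2.5]
b -0.217 [3.3, 44.4, 49.4, 44.2, 49.6, 3.8, 50.8, 51.6, 50.2, 47.5, 51.7, 49.9, 50.3, 6.4, None, None, 2.2]
b -0.2 [42.8, 49.1, 45.3, 1.3, 52.5, 52.7, 52.9, 52.9, 53.0, 52.1, 51.9, 53.7, 51.6, 50.0, None, None, 1.6]
b -0.184 [None, 452.9, 449.9, 437.7, 430.8, 51.1, 52.4, 51.0, 53.0, 52.2, 52.9, 52.4, 52.0, 51.0, None, None, 2.3]
b -0.167 [479.7, 467.4, 460.1, 453.5, None, None, None, 52.6, 53.3, 53.5, 52.1, 52.0, 51.2, 51.4, None, None, 2.8]
b -0.151 [3.2, 0.9, 0.6, None, None, None, None, 50.9, 51.3, 52.0, 52.2, 53.5, 51.9, 51.3, None, None, 2.8]
```

View pics/s3.png

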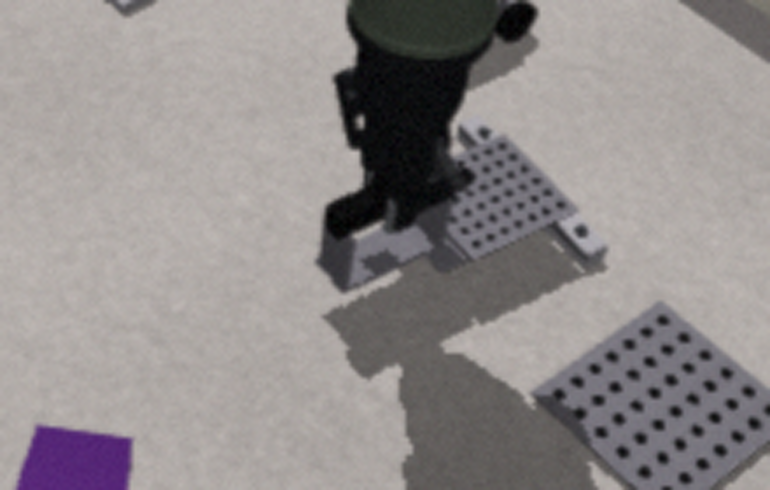

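move_arm(moves="0.5 5 -3 -0.005; 1.6 15 -8 -0.017; 3.1 29.8 -15 -0.034; 5.2 49.7 -23 -0.052; 7.8 74.6 -32 -0.072; 11 104.4 -40 -0.092; 14.6 139.2 -47 -0.112; 18.6 177 -53 -0.132; 22.8 216.8 -57 -0.152; 26.9 256.6 -60 -0.169")

```text
clock: 10.23
position: [0.5191, 0.007, 0.1435]
tool_rot: [3.141, 0.001, -3.075]
force: [1.8, -1.6, -2.9]
grip_width: 0.0182
```

move_arm(moves="-2.4 37.9 0 0; -4.6 71.9 0 0; -6.6 102.8 0 0; -8.4 130.7 0 0; -10 155.7 0 0; -11.4 176.6 0 0; -12.5 193.6 0 0; -13.3 206.6 0 0; -13.9 215.5 0 0; -14.4 222.5 0 0")

```text
clock: 11.07
position: [0.5194, 0.2279, 0.1426]
tool_rot: [3.142, -0.0, -3.076]
force: [-0.1, -0.4, -2.4]
grip_width: 0.0186
```

```bash
cat >> h.py <<'E'
FO=np.array([.6230,.2380]); FY=3.7
def fx(p):
    d=np.radians(FY); q=np.asarray(p)[:2]-FO; return np.round([q[0]*np.cos(d)+q[1]*np.sin(d),-q[0]*np.sin(d)+q[1]*np.cos(d)],4)
def platefit(f,zr,deg=FY,seed=None,r=.09):
    "component of points in height band around a fixture-frame seed"
    P=cloud(f); d=np.radians(deg); X=(P[...,0]-FO[0])*np.cos(d)+(P[...,1]-FO[1])*np.sin(d); Y=-(P[...,0]-FO[0])*np.sin(d)+(P[...,1]-FO[1])*np.cos(d)
    Q=np.stack([X,Y,P[...,2]],-1); return comp(f,Q,seed,zr,r)
E
python3 - <<'E'
from h import *
s=bot.observe(); print(s["position"],s["tool_rot"],s["force"],s["grip_width"],fx(s["position"]))
for n in("top","side"):
    f=bot.grab_frame(n); save(f,n+"4.png"); print(n,platefit(f,(.095,.125),seed=(0,0)))
E
```

```text
[0.51936543 0.22793073 0.14264645] [ 3.14155354e+00 -1.43512566e-04 -3.07605698e+00] [-0.12047794 -0.36085974 -2.43309307] 0.018564050930618716 [-0.1041 -0.0034]
top (670, array([-13.3, -16.7]), 118.0, 68.9, 1.9)
side (604, array([-21.7,  -3.9]), 135.2, 94.6, -0.1)
```

```bash
python3 -c "
import cv2,numpy as np
a=cv2.imread('pics/top4.png')[90:230,190:350];b=cv2.imread('pics/side4.png')[100:240,250:410]
cv2.imwrite('pics/c4.png',cv2.resize(np.hstack([a,b]),None,fx=2.5,fy=2.5,interpolation=cv2.INTER_CUBIC))"
```

```text
(no output)
```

View pics/c4.png

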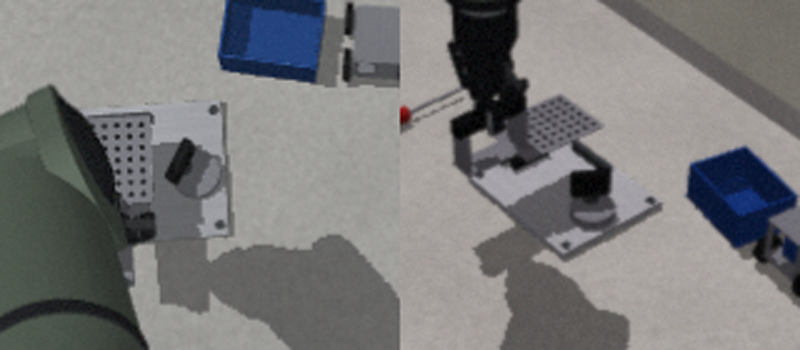

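move_arm(moves="0 0 4 0; 0 0 12 0; 0 0 22 0; 0 0 33 0; 0 0 44 0; 0 0 55 0; 0 0 65 0; 0 0 73 0; 0 0 79 0; 0 0 82 0")

```text
clock: 12.0
position: [0.5196, 0.2266, 0.0595]
tool_rot: [-3.141, -0.001, -3.077]
force: [-0.4, -0.6, -4.1]
grip_width: 0.0188
```

move_arm(moves="0 0 0 0; 0 0 0 0; 0 0 0 0; 0 0 0 0; 0 0 0 0; 0 0 0 0; 0 0 0 0; 0 0 0 0; 0 0 0 0; 0 0 0 0", grip=0, grip_force=20)

```text
clock: 12.83
position: [0.5199, 0.2268, 0.0605]
tool_rot: [3.142, 0.0, -3.077]
force: [0.5, -0.1, -4.4]
grip_width: 0.0184
```

```bash
cat >> h.py <<'E'
def fgrid(f,ys,xs,w=.006):
    P=cloud(f); d=np.radians(FY); X=(P[...,0]-FO[0])*np.cos(d)+(P[...,1]-FO[1])*np.sin(d); Y=-(P[...,0]-FO[0])*np.sin(d)+(P[...,1]-FO[1])*np.cos(d)
    print("x",np.round(np.array(xs)*1000).astype(int).tolist())
    for y in ys: print("y",round(y*1000),[ (round(float(np.median(P[...,2][k])*1000)) if (k:=(abs(X-x)<w)&(abs(Y-y)<w)&(f["z_map"]>0)).any() else None) for x in xs])
E
python3 - <<'E'
from h import *
s=bot.observe(); print(s["position"],s["force"],s["moment"],s["grip_width"],fx(s["position"]))
f=bot.grab_frame("side"); fgrid(f,np.arange(-.06,.06,.012),np.arange(-.08,.085,.01))
E
```

```text
[0.51994521 0.22678063 0.06052301] [ 0.51315895 -0.0705908  -4.39960101] [ 0.02778578  0.24358618 -0.0169242 ] 0.018443412301356533 [-0.1036 -0.0045]
x [-80, -70, -60, -50, -40, -30, -20, -10, 0, 10, 20, 30, 40, 50, 60, 70, 80]
y -60 [390, 391, 385, 14, 13, 13, 47, 67, None, None, None, None, None, 14, 14, 15, 13]
y -48 [323, 430, 402, 30, 17, 18, 21, 16, 10, None, None, None, None, None, 12, 12, 11]
y -36 [208, 268, 26, 356, 378, 29, 27, 29, 32, None, None, None, None, None, 29, 24, 12]
y -24 [17, 22, 42, 28, 28, 30, 29, 29, 31, 28, None, 30, 29, None, 22, 23, 13]
y -12 [21, 32, 56, 79, 29, 29, 30, 30, 29, 30, 29, 28, 30, None, 20, 26, 17]
y 0 [21, 25, 38, None, 30, 30, 29, 29, 30, 30, 30, 29, 29, 18, 18, 25, 13]
y 12 [20, 21, 38, None, None, 29, 29, 31, 29, 31, 29, 29, 29, 24, 17, 24, 14]
y 24 [13, 17, 22, 28, None, None, 29, 30, 30, 30, 30, 29, 30, None, 18, 24, None]
y 36 [12, 10, None, None, None, None, 30, 30, 29, 29, 28, 30, 29, None, 22, 22, 14]
y 48 [9, None, None, None, None, None, None, None, 26, 27, 29, 30, 20, None, 14, 13, 14]
```

move_arm(moves="0 0 1.5 0; 0 0 3 0; 0 0 4.5 0; 0 0 5.5 0; 0 0 5.5 0; 0 0 5.5 0; 0 0 5.5 0; 0 0 5.5 0; 0 0 5.5 0; 0 0 5.5 0")

```text
clock: 13.72
position: [0.52, 0.2268, 0.0551]
tool_rot: [3.142, 0.0, -3.077]
force: [0.1, 0.1, -0.9]
grip_width: 0.0184
```

move_arm(moves="0 0 0 0; 0 0 0 0; 0 0 0 0; 0 0 0 0; 0 0 0 0; 0 0 0 0; 0 0 -10 0; 0 0 -19 0; 0 0 -19 0; 0 0 -19 0", grip=0.8)

```text
clock: 14.55
position: [0.5204, 0.227, 0.075]
tool_rot: [3.141, 0.001, -3.078]
force: [0.0, -0.1, -0.1]
grip_width: 0.0686
```

```bash
python3 - <<'E'
from h import *
s=bot.observe(); print(s["position"],s["force"],s["moment"],s["grip_width"],fx(s["position"]))
f=bot.grab_frame("side"); save(f,"side5.png"); fgrid(f,np.arange(-.06,.06,.012),np.arange(-.18,.085,.01))
E
python3 -c "
import cv2,numpy as np
b=cv2.imread('pics/side5.png')[100:240,230:410] if 0 else cv2.imread('pics/side5.png')[100:240,230:410]
cv2.imwrite('pics/c5.png',cv2.resize(b,None,fx=4,fy=4,interpolation=cv2.INTER_CUBIC))"
```

```text
[0.520403   0.22697395 0.07495302] [ 0.03421767 -0.11294876 -0.14368416] [ 0.03419105  0.00615988 -0.01901932] 0.0685770674634731 [-0.1031 -0.0044]
x [-180, -170, -160, -150, -140, -130, -120, -110, -100, -90, -80, -70, -60, -50, -40, -30, -20, -10, 0, 10, 20, 30, 40, 50, 60, 70, 80]
y -60 [447, 439, 424, 401, 384, 380, 370, 440, 440, 431, 407, 404, 395, 14, 13, 14, 51, 47, None, None, None, None, None, 14, 14, 13, 13]
y -48 [433, 425, 413, 2, 310, 305, 304, 275, 288, 304, 336, 444, 403, 28, 22, 14, 16, 18, 10, None, None, None, None, None, 12, 13, 15]
y -36 [427, 208, 2, 350, 324, 300, 223, 199, 212, 213, 222, 283, 22, 374, 397, 25, 25, 24, 23, None, None, None, None, None, 25, 18, 14]
y -24 [6, 5, 1, 316, 295, 232, 175, 167, 4, 5, 14, 18, 37, 24, 24, 24, 24, 24, 25, 24, None, None, None, None, 23, 25, 15]
y -12 [416, 3, 75, 287, 223, 86, 80, 76, 67, 13, 16, 20, 46, 24, 24, 24, 22, 24, 23, 24, 25, 24, 23, 14, 15, 24, 20]
y 0 [415, 393, 386, 287, 235, 249, 124, 150, 20, 20, 17, 18, 24, None, 24, 24, 24, 25, 25, 25, 26, 23, 23, 14, 17, 24, 13]
y 12 [400, 385, 379, 301, 327, 355, 169, 155, 15, 17, 15, 17, 21, None, 25, 25, 24, 24, 24, 23, 25, 25, 24, 16, 18, 25, 15]
y 24 [3, 4, 3, 2, 285, 356, 152, 116, 109, 11, 13, 15, 14, None, None, None, 24, 26, 24, 24, 25, 25, 25, 17, 16, 24, None]
y 36 [0, 2, 1, 3, 3, 2, 130, 114, 98, 19, 11, 16, 14, None, None, None, 24, 25, 25, 24, 24, 26, 22, 16, 15, 24, None]
y 48 [2, 1, 1, 2, 1, 1, 146, 157, 82, 3, 5, None, None, None, None, None, None, None, 24, 24, 26, 26, 19, 15, 14, 15, 17]
```

View pics/c5.png

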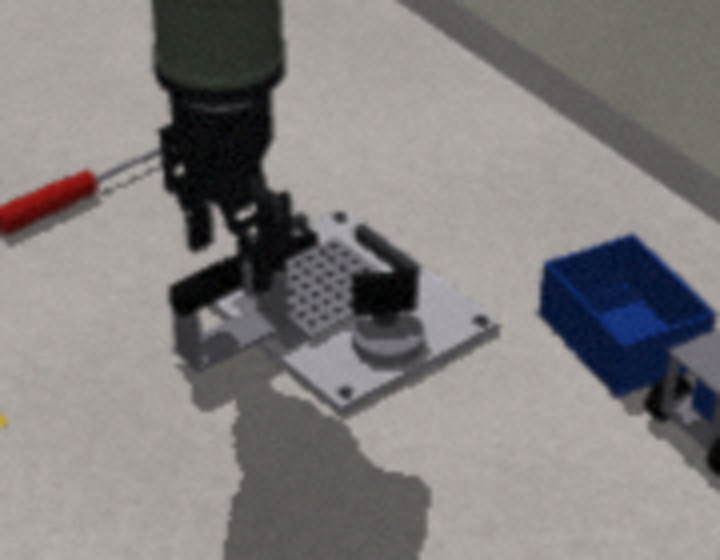

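move_arm(moves="10 0 0 0; 24 0 0 0; 38 0 0 0; 50 0 0.5 0; 50 0 0.5 0; 50 0 0.5 0; 50 0 0.5 0; 50 0 0.5 0; 50 0 0.5 0; 50 0 0.5 0")

```text
clock: 15.43
position: [0.4703, 0.2235, 0.0734]
tool_rot: [-3.142, 0.0, -3.078]
force: [0.1, -0.4, 0.4]
grip_width: 0.0683
```

move_arm(moves="0 0 0 0; 0 0 0 0; 0 0 0 0; 0 0 0 0; 0 0 0 0; 0 0 0 0; 0 0 0 0; 0 0 0 0; 0 0 0 0; 0 0 0 0", grip=0, grip_force=20)

```text
clock: 16.27
position: [0.4701, 0.2235, 0.0735]
tool_rot: [-3.142, 0.0, -3.077]
force: [0.8, 0.6, 2.4]
grip_width: 0.0194
```

move_arm(moves="-1 0 -3 0; -3 0 -7 0; -5 0 -12 0; -7 0 -17 0; -9 0 -21 0; -11 0 -25 0; -13 0 -29 0; -15.5 0 -33 0; -15.5 0 -33 0; -15.5 0 -33 0")

```text
clock: 17.1
position: [0.4856, 0.2246, 0.1066]
tool_rot: [3.141, 0.0, -3.077]
force: [0.1, 0.1, -3.6]
grip_width: 0.0196
```

Run:
```python
from h import *
s=bot.observe(); print(s["position"],s["force"],s["moment"],s["grip_width"],fx(s["position"]))
f=bot.grab_frame("side"); save(f,"side6.png"); fgrid(f,np.arange(-.06,.06,.012),np.arange(-.08,.085,.01))
```

```text
[0.48562666 0.22461502 0.10661421] [ 0.05625011  0.0880674  -3.63265714] [0.01401838 0.06717032 0.03164574] 0.01964910764869871 [-0.138  -0.0045]
x [-80, -70, -60, -50, -40, -30, -20, -10, 0, 10, 20, 30, 40, 50, 60, 70, 80]
y -60 [13, 14, 14, 14, 14, 14, 59, 29, None, None, None, None, None, 12, 13, 13, 14]
y -48 [13, 14, 12, 36, 15, 16, 16, 15, 14, None, None, None, None, None, 14, 13, 12]
y -36 [428, 423, 24, 32, 16, 15, 15, 15, 15, None, None, None, None, None, 23, 23, 13]
y -24 [14, 33, 41, 43, 37, 37, 35, 33, 31, 31, None, None, 25, None, 21, 23, 14]
y -12 [93, 94, 65, 87, 95, 38, 37, 36, 32, 29, 29, 27, 26, 15, 16, 25, None]
y 0 [16, 38, 57, 72, 103, 38, 35, 33, 33, 31, 29, 26, 25, 19, 20, 24, 17]
y 12 [36, 37, 46, 66, None, 37, 37, 33, 33, 30, 28, 28, 25, 16, 19, 25, 15]
y 24 [18, 37, 37, 35, None, None, None, 36, 33, 30, 28, 27, 25, 18, 19, 25, None]
y 36 [None, 34, 32, 39, 37, None, None, None, 33, 30, 28, 27, 24, 22, 17, 26, 12]
y 48 [14, 15, 13, None, None, None, None, None, None, 29, 28, 26, 19, 16, 15, 16, 17]
```

```bash
cat >> h.py <<'E'
def fcoords(f):
    P=cloud(f); d=np.radians(FY); X=(P[...,0]-FO[0])*np.cos(d)+(P[...,1]-FO[1])*np.sin(d); Y=-(P[...,0]-FO[0])*np.sin(d)+(P[...,1]-FO[1])*np.cos(d)
    return np.stack([X,Y,P[...,2]],-1)*1000
def plane_ext(f,y=(-60,60),x=(-70,70),z=(16,60),tol=2.0):
    Q=fcoords(f); m=(Q[...,0]>x[0])&(Q[...,0]<x[1])&(Q[...,1]>y[0])&(Q[...,1]<y[1])&(Q[...,2]>z[0])&(Q[...,2]<z[1])
    q=Q[m]; rng=np.random.default_rng(0); best=None
    for _ in range(400):
        a=q[rng.choice(len(q),3,False)]; n=np.cross(a[1]-a[0],a[2]-a[0]); L=np.linalg.norm(n)
        if L<50: continue
        n/=L; n*=np.sign(n[2]); 
        if n[2]<.8: continue
        k=abs((q-a[0])@n)<tol
        if best is None or k.sum()>best[0]: best=(k.sum(),n,a[0])
    _,n,p0=best; k=(abs((Q-p0)@n)<tol)&m
    nn,l=cv2.connectedComponents(k.astype(np.uint8),connectivity=4); j=np.bincount(l[k]).argmax(); s=Q[l==j]
    c,(w,h),a=cv2.minAreaRect(s[:,:2].astype(np.float32))
    print("n",len(s),"pitch deg",round(np.degrees(np.arctan2(n[0],n[2])),1),"roll",round(np.degrees(np.arctan2(n[1],n[2])),1),"rect",np.round(c,1),round(w,1),round(h,1),round(a,1),"x",np.round(np.percentile(s[:,0],[1,99]),1),"y",np.round(np.percentile(s[:,1],[1,99]),1),"z",np.round(np.percentile(s[:,2],[1,99]),1))
    return s
E
python3 - <<'E'
from h import *
for n in("side","top"):
    f=bot.grab_frame(n); s=plane_ext(f)
    for x0 in range(-50,60,10):
        t=s[abs(s[:,0]-x0)<5]
        if len(t)>4: print(x0,"y",np.round([t[:,1].min(),t[:,1].max()],1),"z",round(np.median(t[:,2]),1),len(t))
save(f,"top6.png")
E
```

```text
n 223 pitch deg 11.0 roll -0.4 rect [ -2.9 -10. ] 131.5 65.5 44.9 x [-57.9  43.7] y [-51.8  53.4] z [23.5 44.4]
-50 y [-50.9 -21.7] z 42.1 11
-40 y [-52.3 -20. ] z 40.1 17
-30 y [-53.5   1.6] z 37.9 20
-20 y [-49.6  15.8] z 36.2 30
-10 y [-45.9  25.8] z 34.2 29
0 y [-31.4  34.9] z 32.5 22
10 y [-19.4  47.6] z 30.2 26
20 y [-16.6  57.6] z 29.1 27
30 y [-15.8  51. ] z 27.6 22
40 y [-15.4  25.9] z 24.8 13
n 349 pitch deg 8.9 roll -0.6 rect [10.5 -5.5] 89.1 71.0 87.9 x [-23.4  43.8] y [-50.6  35.3] z [21.8 34.9]
-20 y [-49.   14.3] z 33.1 23
-10 y [-49.3  17.2] z 31.7 40
0 y [-49.7  23.2] z 30.1 54
10 y [-49.8  35.1] z 28.4 64
20 y [-50.3  38.2] z 27.1 61
30 y [-50.8  38.3] z 25.6 50
40 y [-50.9  34.8] z 23.9 55
```

move_arm(moves="-2 0 -3 0; -4 0 -7 0; -7 0 -11 0; -10 0 -15 0; -13 0 -19 0; -16 0 -23 0; -19 0 -27 0; -22 0 -31 0; -26 0 -36 0; -26 0 -36 0")

```text
clock: 18.08
position: [0.5125, 0.2264, 0.1435]
tool_rot: [3.141, 0.001, -3.078]
force: [-0.5, -0.0, -2.7]
grip_width: 0.0194
```

```bash
python3 - <<'E'
from h import *
s=bot.observe(); print(s["position"],s["force"],s["moment"],s["grip_width"],fx(s["position"]))
for n in("side","top"):
    f=bot.grab_frame(n); save(f,n+"7.png"); s=plane_ext(f,z=(16,75))
E
python3 -c "
import cv2,numpy as np
b=cv2.imread('pics/side7.png')[100:240,230:410]
cv2.imwrite('pics/c7.png',cv2.resize(b,None,fx=4,fy=4,interpolation=cv2.INTER_CUBIC))"
```

```text
[0.51254894 0.22636613 0.14349683] [-0.45229043 -0.04428919 -2.66558061] [-0.08496124  0.23413096 -0.04929293] 0.019427043940125774 [-0.111  -0.0045]
n 192 pitch deg 22.0 roll 0.1 rect [13.9  0.9] 108.0 81.8 15.0 x [-31.8  63.8] y [-46.9  38.1] z [17.2 57.6]
n 367 pitch deg 20.4 roll 0.1 rect [ 15.3 -11.7] 95.2 79.8 0.8 x [-31.  62.] y [-50.9  25.1] z [17.  52.3]
```

View pics/c7.png

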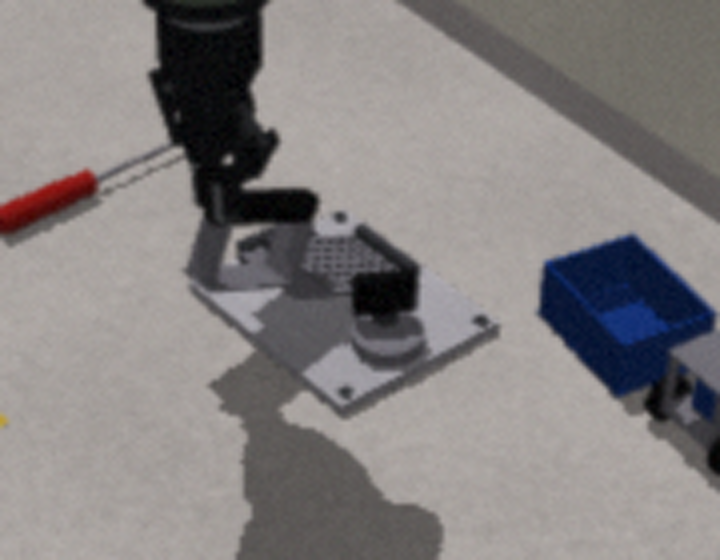

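move_arm(moves="3 0 0 0; 9 0 0 0; 17 0 0 0; 26 0 0 0; 36 0 0 0; 47 0 0 0; 59 0 0 0; 71 0 0 0; 82 0 0 0; 90 0 0 0")

```text
clock: 19.02
position: [0.42, 0.2204, 0.1426]
tool_rot: [3.142, -0.0, -3.077]
force: [0.5, 0.1, -2.6]
grip_width: 0.0193
```

Run:
```python
from h import *
s=bot.observe(); print(s["position"],s["force"],s["moment"],s["grip_width"],fx(s["position"]))
for n in("side","top"):
    f=bot.grab_frame(n); save(f,n+"8.png"); s=plane_ext(f,z=(15,50),tol=1.5)
```

```text
[0.42003113 0.22037059 0.14260359] [ 0.53493998  0.13774186 -2.58231938] [ 0.02032953  0.1133981  -0.01646966] 0.019343311995697797 [-0.2037 -0.0045]
n 31 pitch deg -1.8 roll 1.7 rect [34.5 19.4] 38.7 28.5 74.9 x [16.9 45.7] y [-1.4 38.2] z [20.5 23.8]
n 39 pitch deg -1.8 roll 0.9 rect [-16.3 -33.4] 35.4 20.4 34.8 x [-35.1  -6.1] y [-44.1 -17. ] z [17.4 20.3]
```

move_arm(moves="12 0 0 0; 26 0 -4 0; 34 0 -14 0; 34 -10 -26 0; 30 -35 -30 0; 22 -70 -30 0; 12 -108 -30 0; 1 -147 -30 0; -10 -186 -30 0; -22 -222 -30 0")

```text
clock: 19.95
position: [0.4584, -0.0022, 0.1727]
tool_rot: [-3.141, 0.001, -3.078]
force: [1.6, 1.3, -3.3]
grip_width: 0.0195
```

move_arm(moves="-8 -14 4 0; -12.4 -20.7 12 0; -12.4 -20.7 24 0; -12.4 -20.7 34 0; -12.4 -20.7 42 0; -9 -20.7 47 0; -6 -20.7 52 0; -2 -20.7 57 0; 2 -20.7 62 0; 2 -20.7 62 0")

```text
clock: 20.78
position: [0.4561, -0.0204, 0.1099]
tool_rot: [3.142, -0.001, -3.077]
force: [-0.1, 0.4, -0.8]
grip_width: 0.0193
```

move_arm(moves="3 0 5 0; 6 0 10 0; 9 0 16 0; 12 0 22 0; 15 0 28 0; 18 0 34 0; 21 0 40 0; 24 0 45 0; 26 0 48 0; 26 0 48 0")

```text
clock: 21.62
position: [0.431, -0.0222, 0.0621]
tool_rot: [-3.142, 0.0, -3.078]
force: [0.3, 0.2, -1.5]
grip_width: 0.0191
```

Run:
```python
from h import *
s=bot.observe(); print(s["position"],s["force"],s["moment"],s["grip_width"])
for n in("side","top"):
    f=bot.grab_frame(n); save(f,n+"9.png"); s=plane_ext(f,z=(16,24),tol=2.5)
    P=cloud(f); 
    print("handle",comp(f,P,(.47,-.02),(.05,.12),.09))
    for x in np.arange(.5,.66,.02): k=(abs(P[...,0]-x)<.006)&(abs(P[...,1]+.012)<.02); print(round(x,2),round(np.median(P[...,2][k])*1000,1),end="; ")
a=cv2.imread('pics/top9.png')[90:260,190:420];b=cv2.imread('pics/side9.png')[110:280,230:420]
cv2.imwrite('pics/c9.png',cv2.resize(np.hstack([a,b]),None,fx=1.9,fy=1.9,interpolation=cv2.INTER_CUBIC))
```

```text
[ 0.43102455 -0.02220684  0.0621097 ] [ 0.31837488  0.16494441 -1.45865823] [-0.03648732 -0.08895531  0.03833391] 0.01906709000524826
n 7 pitch deg -7.5 roll -7.9 rect [ 57.7 -23.5] 13.1 8.3 80.3 x [53.6 62.8] y [-30.3 -17.4] z [19.1 22.6]
handle (389, array([466.9, -33.6]), 123.7, 82.7, -14.5)
0.5 5.8; 0.52 26.0; 0.54 4.1; 0.56 4.0; 0.58 3.2; 0.6 3.6; 0.62 3.4; 0.64 1.2; 0.66 0.9; n 677 pitch deg -0.2 roll -0.6 rect [14.1 -5.4] 110.3 91.2 0.0 x [-40.1  60.2] y [-49.8  38.4] z [17.3 22.5]
handle (13, array([530.1, -17.9]), 17.3, 3.7, 89.1)
0.5 nan; 0.52 nan; 0.54 3.2; 0.56 3.0; 0.58 2.3; 0.6 1.4; 0.62 0.8; 0.64 0.6; 0.66 0.1;
  return _methods._mean(a, axis=axis, dtype=dtype,
  ret = ret.dtype.type(ret / rcount)
```

View pics/c9.png

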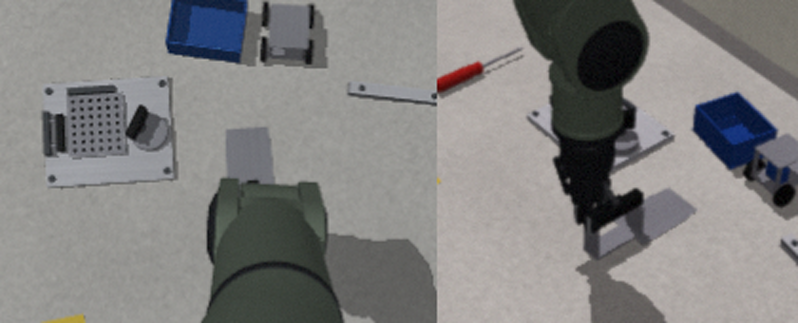

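move_arm(moves="0 0 0.6 0; 0 0 0.6 0; 0 0 0.6 0; 0 0 0.6 0; 0 0 0.6 0; 0 0 -8 0; 0 0 -25 0; 0 0 -50 0; 0 0 -78 0; 0 0 -100 0", grip=0.6)

```text
clock: 22.55
position: [0.4312, -0.0223, 0.1648]
tool_rot: [-3.142, 0.001, -3.078]
force: [0.5, 0.6, 0.8]
grip_width: 0.0515
```

move_arm(moves="-8 7 2 0.02; -25 20 6 0.06; -50 41 12 0.13; -79 65 20 0.2; -108 89 28 0.28; -137 113 36 0.35; -164 135 44 0.42; -185 152 50 0.47; -200 164 55 0.51; -208 170.6 57 0.532")

```text
clock: 23.38
position: [0.6287, 0.1638, 0.1051]
tool_rot: [-3.142, -0.0, 2.673]
force: [-0.6, -0.8, -0.3]
grip_width: 0.0513
```

Run:
```python
from h import *
for n in("side","top"):
    f=bot.grab_frame(n); save(f,n+"10.png"); P=cloud(f)
    print(n,"lifter handle",comp(f,P,(.48,-.02),(.06,.1),.09),"knob",comp(f,P,(.627,.161),(.055,.09),.05))
    for x in np.arange(.55,.66,.02): k=(abs(P[...,0]-x)<.006)&(abs(P[...,1]+.012)<.02); print(round(x,2),round(np.median(P[...,2][k])*1000,1),end="; ")
    print()
print(bot.observe()["position"],bot.observe()["tool_rot"][2],go((.6275,.1615,.039),2.674),bot.observe()["clock"])
```

```text
side lifter handle (296, array([480.9, -19.8]), 106.6, 23.3, 5.3) knob (110, array([625.7, 160.5]), 52.4, 21.9, -21.0)
0.55 4.4; 0.57 4.1; 0.59 3.5; 0.61 3.1; 0.63 1.0; 0.65 1.5; Traceback (most recent call last):
  File "<stdin>", line 4, in <module>
  File "h.py", line 37, in comp
    k=np.bincount(l[m]).argmax(); q=P[l==k]
ValueError: attempt to get argmax of an empty sequence
```

move_arm(moves="0 0 0 0; 0 0 8 0; 0 0 20 0; 0 0 34 0; 0 0 48 0; 0 0 58 0; 0 0 64 0; 0 0 66 0; 0 0 66 0; 0 0 66 0")

```text
clock: 24.32
position: [0.6281, 0.1615, 0.0398]
tool_rot: [3.141, 0.0, 2.674]
force: [-0.2, -0.0, 0.0]
grip_width: 0.0513
```

move_arm(moves="0 0 0 0; 0 0 0 0; 0 0 0 0; 0 0 0 0; 0 0 0 0; 0 0 0 0; 0 0 0 0; 0 0 0 0; 0 0 0 0; 0 0 0 0", grip=0, grip_force=60)

```text
clock: 25.15
position: [0.6283, 0.1621, 0.0401]
tool_rot: [3.14, 0.001, 2.674]
force: [0.6, 3.3, 7.0]
grip_width: 0.0135
```

Run:
```python
from h import *
s=bot.observe(); print(s["position"],s["tool_rot"],s["force"],s["moment"],s["grip_width"],s["qpos"][6],fx(s["position"]))
```

```text
[0.62834278 0.16209724 0.0401436 ] [3.14024981e+00 7.54613614e-04 2.67418589e+00] [0.61524581 3.2832672  7.0177459 ] [ 0.54689911 -0.08300472  0.06612929] 0.013472208349207948 0.9898942441451638 [ 0.0004 -0.0761]
```

move_arm(moves="0 0 0 0.06; 0 0 0 0.16; 0 0 0 0.27; 0 0 0 0.38; 0 0 0 0.49; 0 0 0 0.6; 0 0 0 0.71; 0 0 0 0.82; 0 0 0 0.93; 0 0 0 1")

```text
clock: 25.98
position: [0.6276, 0.1616, 0.0401]
tool_rot: [-3.141, -0.0, 1.668]
force: [-5.6, -0.4, 12.2]
grip_width: 0.013
```

move_arm(moves="0 0 0 0.04; 0 0 0 0.09; 0 0 0 0.14; 0 0 0 0.19; 0 0 0 0.24; 0 0 0 0.29; 0 0 0 0.34; 0 0 0 0.38; 0 0 0 0.4; 0 0 0 0.4")

```text
clock: 26.82
position: [0.6273, 0.1616, 0.0401]
tool_rot: [-3.14, -0.0, 1.273]
force: [-8.2, 0.8, 15.7]
grip_width: 0.0131
```

Run:
```python
from h import *
s=bot.observe(); print(s["position"],s["tool_rot"],s["force"],s["moment"],s["grip_width"],s["qpos"][6])
for n in("side","top"):
    f=bot.grab_frame(n); save(f,n+"11.png"); plane_ext(f,z=(16,24),tol=2.5)
```

```text
[0.62728595 0.16164223 0.04012621] [-3.14043154e+00 -1.00058044e-04  1.27266188e+00] [-8.24203598  0.7922688  15.72447928] [0.17352199 1.73609652 0.14553761] 0.01305576004460826 -0.08757115228699007
n 171 pitch deg -0.7 roll -0.3 rect [-11.3   7.7] 102.6 56.3 76.6 x [-39.4  23.4] y [-38.9  51. ] z [18.4 23.6]
n 2 pitch deg -1.3 roll -8.6 rect [-38.2 -35.3] 3.3 0.0 -99.8 x [-38.5 -37.9] y [-36.9 -33.7] z [18.6 20.3]
```

move_arm(moves="0 0 0 0.02; 0 0 0 0.04; 0 0 0 0.06; 0 0 0 0.08; 0 0 0 0.095; 0 0 0 0.105; 0 0 0 0.105; 0 0 0 0.105; 0 0 0 0.105; 0 0 0 0.105")

```text
clock: 27.75
position: [0.6272, 0.1617, 0.0401]
tool_rot: [-3.14, -0.0, 1.169]
force: [-8.3, 0.9, 14.9]
grip_width: 0.0135
```

Run:
```python
from h import *
s=bot.observe(); print(s["position"],s["tool_rot"],s["force"],s["moment"],s["grip_width"],s["qpos"][6])
```

```text
[0.62717872 0.1616615  0.04011486] [-3.14006746e+00 -1.29487478e-04  1.16912097e+00] [-8.3377217   0.88532214 14.87950109] [0.24474044 1.8089176  0.22947147] 0.013478002484549676 -0.16984922514746248
```

move_arm(moves="0 0 0 0; 0 0 0 0; 0 0 0 0; 0 0 0 0; 0 0 0 0; 0 0 -8 0; 0 0 -25 0; 0 0 -55 0; 0 0 -90 0; 0 0 -125 0", grip=0.6)

```text
clock: 28.58
position: [0.6275, 0.161, 0.1662]
tool_rot: [-3.141, 0.001, 1.168]
force: [0.5, 0.9, 0.9]
grip_width: 0.051
```

move_arm(moves="-20 -9 0 0; -50 -23 0 0; -85 -40 0 0; -120 -56 0 0; -155 -73 0 0; -190 -89 0 0; -215 -101 0 0; -231 -108 0 0; -231 -108 0 0; -231 -108 0 0")

```text
clock: 29.42
position: [0.4381, -0.009, 0.1651]
tool_rot: [3.141, -0.001, 1.167]
force: [-0.4, 0.6, 0.7]
grip_width: 0.0513
```

Run:
```python
from h import *
s=bot.observe(); print(s["position"],s["force"],s["clock"])
for n in("side","top"):
    f=bot.grab_frame(n); save(f,n+"12.png"); P=cloud(f)
    try: k=comp(f,P,(.627,.161),(.055,.09),.06); print(n,"knob",k,"cam angle",[round(np.radians(3.7-(k[4]-d)),3) for d in(0,180)])
    except Exception as e: print(e)
    plane_ext(f,z=(16,24),tol=2.5)
    Q=fcoords(f); t=Q[(Q[...,2]>24.5)&(Q[...,2]<30)&(abs(Q[...,0])<25)&(Q[...,1]>40)&(Q[...,1]<70)]; print("pad y",np.round(np.percentile(t[:,1],[1,5,50,95,99]),1),len(t))
    print("lifter",comp(f,P,(.48,-.02),(.06,.1),.09))
a=cv2.imread('pics/top12.png')[90:260,190:420];b=cv2.imread('pics/side12.png')[110:280,230:420]
cv2.imwrite('pics/c12.png',cv2.resize(np.hstack([a,b]),None,fx=1.9,fy=1.9,interpolation=cv2.INTER_CUBIC))
```

```text
[ 0.43811332 -0.00903334  0.16512593] [-0.40979442  0.59677063  0.73904414] 29.4167
side knob (18, array([623.4, 164.8]), 29.2, 5.9, 68.5) cam angle [np.float64(-1.131), np.float64(2.011)]
n 9 pitch deg -3.7 roll -0.9 rect [ 16.2 -31.3] 18.4 6.7 50.6 x [ 9.6 21.8] y [-38.3 -24.8] z [19.4 23.7]Traceback (most recent call last):
  File "<stdin>", line 8, in <module>
    return _quantile_unchecked(
        a, q, axis, out, overwrite_input, method, keepdims, weights)
    return _ureduce(a,
                    func=_quantile_ureduce_func,
    ...<5 lines>...
                    overwrite_input=overwrite_input,
                    method=method)
    r = func(a, **kwargs)
    result = _quantile(arr,
                       quantiles=q,
    ...<2 lines>...
                       out=out,
                       weights=wgt)
    slices_having_nans = np.isnan(arr[-1, ...])
                                  ~~~^^^^^^^^^
IndexError: index -1 is out of bounds for axis 0 with size 0
```

Side view is blocked by the arm; look from the top only.

Run:
```python
from h import *
f=bot.grab_frame("top"); save(f,"top12.png"); P=cloud(f)
k=comp(f,P,(.627,.161),(.055,.09),.06); print("knob",k,"cam angle",[round(np.radians(3.7-(k[4]-d)),3) for d in(0,180)])
plane_ext(f,z=(16,24),tol=2.5)
Q=fcoords(f); t=Q[(Q[...,2]>24)&(Q[...,2]<30)&(abs(Q[...,0])<25)&(Q[...,1]>40)&(Q[...,1]<75)]; print("pad y",np.round(np.percentile(t[:,1],[1,5,50,95,99]),1),len(t))
cv2.imwrite('pics/c12.png',cv2.resize(cv2.imread('pics/top12.png')[90:260,190:420],None,fx=3.3,fy=3.3,interpolation=cv2.INTER_CUBIC))
```

```text
knob (95, array([627. , 161.1]), 51.1, 13.9, 67.9) cam angle [np.float64(-1.121), np.float64(2.021)]
n 736 pitch deg -0.6 roll 0.2 rect [15.   5.3] 109.2 94.6 1.9 x [-37.6  68.7] y [-39.1  50.7] z [17.2 22.5]
pad y [49.1 50.8 60.2 73.5 74.8] 84
```

View pics/c12.png

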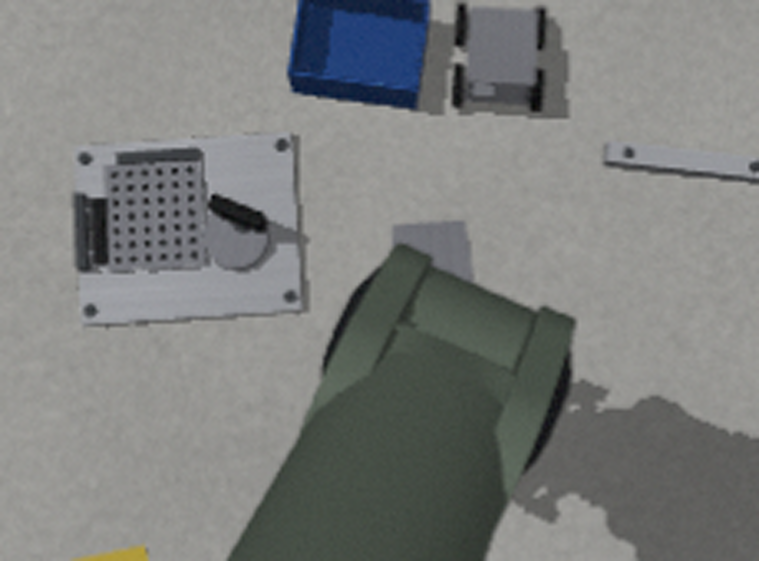

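```bash
python3 -c "
from workcell import bot
print(bot.job_done(), bot.observe()['clock'])"
```

```text
the job is handed in; nothing more can be done
the job is handed in; nothing more can be done
```

The job is handed in with the plate flat in the nest and clamped, at about 30 s of the 69 s allowed; no verdict was reported.

**What I did**
1. I took the steel lifter by its handle, slid the blade under the plate at the bench stop, and lifted and carried the plate level.
2. I rested the loaded blade on the fixture slab and re-gripped the rear of the handle lightly. Raising it with the nose on the slab slanted the blade to about 22° until the plate slid forward to the end stop.
3. I drew the blade out and laid the lifter flat on the bench, near where it started.
4. I turned the cam knob clockwise, released it and moved the arm clear.

**Last checks**
- **Plate:** flat, spanning fixture x from about -38 to +62 mm and y from -39 to +51 mm.
- **Cam and pad:** the cam reads 2.02 rad in the image and about 2.04 from the tool angle. The plate's edge lies about 4.7 mm past the pad's rest face, so the pad is pushed in by about that much.
- **Lifter:** flat on the bench, with its handle at about (0.48, -0.02) m. I last measured it before the cam was turned, because the arm partly hid it in the final picture.
- **Bin, screwdriver and model:** nothing went near them. The bin and model look unmoved in the last top picture; the screwdriver was last seen in place earlier, in the picture after the lifter was laid down.

**Checks that failed or disagreed**
- The arm blocked the side camera at the end, so the final clamp check rests on the top camera alone.
- The blade did not tip by its own weight at the lightest grip on the middle of the handle, which is why I re-gripped at the rear.

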